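Ready the box grater: seat its box, fit the covered grating lid, lift off the cover

TASK

Get the little cheese grater ready for use: first stand its open catch box flat and square in the recess of the beech stand, then take the steel grating lid by its rim with the white blade cover still on it and lower it, without dropping it, fully home in the mouth of the box. Then lift off the cover alone, leaving the grating lid seated in the box and the box in the stand, and finish while holding the cover still in the gripper over the grater, at least 6 cm above where it sat. Leave the other things where they are.

Things in the scene. Friction and masses are not known exactly. Their poses are not given: they have to be found in the camera images.
- pocket (a point): Centre of the floor of the recess in the beech stand: a fixed flat block 150 x 112 x 24 mm (x, y, z) with one rectangular recess, 84 x 56 mm and 12 mm deep with bevelled edges, in the middle of its top. This point is 12 mm above the worktop, 12 mm below the stand's top. x along the recess's long side, y along its short side, z up.
- box_center (a point): Centre (half-way up) of the catch box: loose open-topped white plastic box, outside 80 x 52 mm (x, y), 60 mm high, walls 3 mm (mouth 74 x 46), 0.1 to 0.2 kg, z up. It starts open side up on the worktop; seated in the recess (2 mm play all round) its centre is 30 mm above the recess's floor. Either way round is right.
- lid_band (a point): Middle of the rim band (82 x 56 mm in x, y; 12 mm high) of the loose stainless grating lid, 0.11 to 0.22 kg, z up. Grip it here. It starts standing on its skirt on the worktop, this point 18 mm up, cover on. Fully home, the band rests on the box's rim, this point 36 mm above the box's centre. Either way round is right.
- cover_center (a point): Centre (half-way up) of the blade cover: loose white plastic cap, outside 75 x 47 mm (x, y), 26 mm high, open below, 0.03 to 0.06 kg. It sits unclipped on the lid's band, which stands out 4.5 mm beyond its long sides and 3.5 mm beyond its short ones; it lifts straight off and rides along when the lid is carried level by its band. When on, its centre is 19 mm above the band's middle.
- catch_box: The catch box; origin at the centre of its underside, 30 mm below box_center, same axes.
- grating_lid: The grating lid; origin 18 mm below lid_band, same axes, at the lower edge of the skirt that reaches 12 mm below the band and goes into the box's mouth: 70 x 42 mm, its last 7 mm tapering to 62 x 34 (2 mm play all round when home). Above the band a grating plate 66 x 38 mm stands up 6 mm inside the cover.
- blade_cover: The blade cover; origin at the centre of its open lower edge, 13 mm below cover_center, same axes.
- rest_near: Bystander: white porcelain spoon rest, round dish 100 mm across and 16 mm high with a 45 mm tongue along its -x; near the robot. Origin: centre of the dish's underside.
- rest_far: Bystander: a second porcelain spoon rest like the first, far left on the worktop. Origin: centre of the dish's underside.
- amber_bowl: Bystander: empty amber glass bowl, 120 mm across, 55 mm high, beyond the stand. Origin: centre of its underside.
- pepper_grinder: Bystander: black press-button pepper grinder, 54 mm across, 162 mm high. Origin: centre of its underside.
- salt_jar: Bystander: glass jar with a steel cap, 64 mm across, 78 mm high. Origin: centre of its underside.
- oil_bottle: Bystander: green glass bottle, 58 mm across, 215 mm high. Origin: centre of its underside.
- wooden_spoon: Bystander: wooden spoon 280 mm long lying on the left of the worktop. Origin: middle of its length, on the worktop.
Mind the look-alikes: they are no part of the job. What is shaped like the catch_box but pink or turquoise is not meant. What is shaped like the blade_cover but red is not meant.

How it is judged (in metres and radians):
On the way, in this order (a step that is already met when the one before it is completed fails the run):
1. the catch box sits flat and square in the stand's recess (z of box_center in the frame of pocket between 0.027 and 0.0325 m and horizontal distance between box_center and pocket below 0.005 m and angle between box_center's own z axis and vertical below 0.05 rad and angle between the x axis of box_center and the x axis of pocket, either way round below 0.1 rad), for 0.2 s.
2. the grating lid, cover still on, is fully home in the mouth of the box, the box still seated in the stand (all of step 1 and z of lid_band in the frame of box_center between 0.033 and 0.0385 m and horizontal distance between lid_band and box_center below 0.005 m and angle between lid_band's own z axis and vertical below 0.05 rad and angle between the x axis of lid_band and the x axis of box_center, either way round below 0.1 rad and z of cover_center in the frame of lid_band below 0.022 m), for 0.2 s.
At the end, for the whole second after the job is handed in: Box seated in the recess and lid home in the box (each within 3 mm in height, 5 mm off centre, 0.05 rad tilt, 0.10 rad out of square), fingers off both; cover gripped and still, at least 56 mm above where it sat and within 12 cm sideways of the lid, touching neither lid nor box (all of step 1 and z of lid_band in the frame of box_center between 0.033 and 0.0385 m and horizontal distance between lid_band and box_center below 0.005 m and angle between lid_band's own z axis and vertical below 0.05 rad and angle between the x axis of lid_band and the x axis of box_center, either way round below 0.1 rad and z of cover_center in the frame of lid_band above 0.075 m and contact force between the fingers and blade_cover above 1 N and linear speed of blade_cover below 0.03 m/s and contact force between each of blade_cover, the fingers and grating_lid below 0.05 N and contact force between each of blade_cover, the fingers and catch_box below 0.05 N and horizontal distance between cover_center and lid_band below 0.12 m); the arm keeps its last pose, push and grip.
It fails at once if the cover comes off the grating lid while the lid is not home in the box, or the lid is lifted after the cover has come off ((z of cover_center in the frame of lid_band above 0.03 m or horizontal distance between cover_center and lid_band above 0.015 m) and (z of lid_band in the frame of box_center above 0.041 m or horizontal distance between lid_band and box_center above 0.008 m or angle between lid_band's own z axis and vertical above 0.15 rad)).
It fails at once if the catch box is dropped or knocked (moves faster than 0.6 m/s without the fingers on it) (linear speed of catch_box above 0.6 m/s and contact force between the fingers and catch_box below 0.02 N).
It fails at once if the grating lid is dropped or knocked (moves faster than 0.6 m/s without the fingers on it) (linear speed of grating_lid above 0.6 m/s and contact force between the fingers and grating_lid below 0.02 N).
It fails at once if one of the other things is moved by more than 3 cm (distance of any of rest_near, rest_far, amber_bowl, pepper_grinder, salt_jar, oil_bottle, wooden_spoon from where it was at the start of the episode above 0.03 m).
It also fails if it takes over 69 s, if anything falls off the work surface, if the arm or the gripper's body presses on something with over 40 N, if the wrist force passes 120 N, or if a joint passes its speed limit or range.

ROBOT

A 6-joint arm with a two-finger parallel gripper is mounted at the origin on the work surface. World frame = base frame: x ahead of the robot, y to its left, z up, the work surface at z = 0. Lengths are in mm, angles in rad, forces in N, time in s.
With the tool pointing down it reaches from about 350 to 875 mm from the base axis. Payload 4.2 kg.
Tool frame: the origin (TCP) lies midway between the tips of the shut fingers; the grasp point (between the pads) lies 19 mm behind it (arm.grip_point_offset is the distance from the TCP to the grasp point, in mm); y points along the fingers, z is the direction in which the jaws open and shut, and the axes are right-handed (so a half turn about y gives the same grasp; the last joint's range is limited). The gripper opens to 85 mm and grips with 20 to 120 N. Pads are 22 mm wide; open, the fingers measure 114 mm over their backs; the gripper's body (76 mm by 85 mm) begins 54 mm behind the grasp point. The pads swing forward as they close: fully open they stand 13 mm farther back than shut.
Start: joints at [1.511, 0.385, 0.008, 0, -1.194, -0.259], TCP at [195.859, 593.497, 231.312] pointing down, gripper open.
Joint ranges: [-3.14, 3.14], [-1.21, 2.06], [-1.07, 1.41], [-3.16, 2.05], [-2.99, -0.16], [-3.1, 3.1]. Speed limits (rad/s): [2.79, 2.79, 3.14, 3.14, 3.14, 3.14].

INTERFACE

Orientations are given as a unit quaternion [x, y, z, w].
In Python, from bench import arm, optics, job_done, spotter gives the robot as it stands.
- The arm moves only by the tool jog_arm, never from a script. Its arguments are lists of equal length, an entry for each row: "translation": the shift along the tool's x, y, z in units of 50 mm (1.0 is 50 mm), a list of three; "rot": the turn, a rotation vector about the tool's x, y, z in units of 8 degrees (1.0 is 8 degrees), a list of three; "gripper": the opening, from 0 (shut) to 1 (fully open). A call has 1 to 20 rows; each row is the pose to reach, as a shift and turn from the pose measured when the call began, along the tool's axes at that moment; what a row does not reach only later rows make up. A row lasts 1/10 s, in which the tool goes at most 50 mm and 8.59 degrees, less where a joint would pass 70% of its speed; a pose out of reach is approached as far as the arm can. A call with a gripper value outside its range is refused whole. The fingers move at their own pace and stop on an object; the grip force is fixed at half the most. Time passes only in rows, so rows that repeat a pose let the fingers close. It gives the time, the measured TCP pose, the force and the opening at its end, in the units of the state.
- arm.read_state(): the state, without advancing time (a new reading comes with each control period).
- optics.get_image(name): name is "scene" or "top" or "wrist"; returns a dict with "frame" (420x560x3 uint8, red, green, blue), "mtx" (3x3 intrinsics, pixels), "distortion" ([k1, k2, p1, p2, k3] as OpenCV has them; the pictures are not rectified), "xyz" and "attitude" of the camera in the world; the wrist camera has in their place "T_tool_cam" (4x4, takes a point from camera to tool coordinates, whose origin is the TCP and whose axes are the tool frame's). Camera axes: x right, y down, z forward; pixel columns grow to the right and rows downward; lengths in mm; the calibration is good to about 2 mm. A picture is of the moment at which its call begins: read the wrist's pose just before it. There is no depth.
- job_done(): hands the job in, once; it reports no verdict.
Trained networks look in the newest picture that a camera, given by its name, has taken for a name from the list of things; names that differ only in an ending like _2 or _b are one class to them, and where a whole thing is asked for, a point or a joint stands for the part that bears it (a point fixed in the world has none). Each returns a list of dicts, best first, with "score" (0 to 1); they miss things now and then, are a little off and sometimes report something else, mostly with a low value. They report only what shows in the picture. A call takes as long as a camera call. They do not tell look-alikes from the thing itself.
- spotter.look_for(camera, thing): "centre" ([x, y, z] in mm, in the coordinates of the camera as it stood for that picture, good to about 4 mm: the middle of the surface that is visible of it).
The state is a dict: "clock": time; "joints": joint angles; "joint_vel": joint speeds; "joint_efforts": joint torques, N m; "position": TCP position; "ee_rot": TCP orientation; "contact_force": force on the tool from outside, world axes, zero at the start; "wrist_torque": the same for the moment, N m; "gripper_width": finger opening in mm.
Only numpy, scipy, OpenCV 4.12 (cv2) and the standard library are available. Lean on these libraries where they do the work, as an engineer would, in place of code of your own. Each camera call takes 0.05 s, during which the arm holds its last target. There are 200 camera calls.

## Working session

There is one attempt and no reset: what is moved stays moved. The work goes in short steps, Python scripts to look and compute and a tool call to move; the robot and the scene stay as the last step left them, time stands still between calls to the robot, and variables do not carry over. Pictures are saved under pics/ and viewed, about 8 in all and at most 12, crops included, and the job is handed in when it is done.

Besides the shell and the picture viewer there is one more tool, called after "Call:" as name(argument=value, ...), one argument or row to a line, values as JSON. jog_arm: Moves the arm, as the interface text tells. Its arguments: {"type":"object","properties":{"translation":{"type":"array"},"rot":{"type":"array"},"gripper":{"type":"array"}},"required":["translation","rot","gripper"]}

```bash
mkdir -p pics; ls; cat > h.py <<'E'
import numpy as np, cv2
from scipy.spatial.transform import Rotation as R
from bench import arm, optics, job_done, spotter
def cam(name):
    s=arm.read_state(); im=optics.get_image(name)
    if name=="wrist":
        T=np.eye(4);T[:3,:3]=R.from_quat(s["ee_rot"]).as_matrix();T[:3,3]=s["position"]
        T=T@np.array(im["T_tool_cam"])
    else:
        T=np.eye(4);a=np.array(im["attitude"])
        T[:3,:3]=a if a.shape==(3,3) else R.from_quat(a).as_matrix();T[:3,3]=im["xyz"]
    return im,T
def save(im,fn,crop=None,k=1):
    f=im["frame"]
    if crop: x0,y0,x1,y1=crop;f=f[y0:y1,x0:x1]
    f=cv2.resize(f,None,fx=k,fy=k,interpolation=cv2.INTER_CUBIC)
    cv2.imwrite("pics/"+fn,f[:,:,::-1])
def px2w(im,T,uv,z):
    p=cv2.undistortPoints(np.array(uv,float).reshape(-1,1,2),np.array(im["mtx"]),np.array(im["distortion"])).reshape(-1,2)
    d=np.c_[p,np.ones(len(p))]@T[:3,:3].T; o=T[:3,3]
    return o+d*((z-o[2])/d[:,2])[:,None]
def w2px(im,T,P):
    Ti=np.linalg.inv(T)
    return cv2.projectPoints((np.array(P,float).reshape(-1,3)@Ti[:3,:3].T+Ti[:3,3]),np.zeros(3),np.zeros(3),np.array(im["mtx"]),np.array(im["distortion"]))[0].reshape(-1,2)
E
python3 - <<'E'
from h import *
s=arm.read_state();print(s)
print(R.from_quat(s["ee_rot"]).as_matrix().round(3), arm.grip_point_offset)
for c in("scene","top"):
    im,T=cam(c);save(im,c+"0.png");print(c,T.round(2).tolist())
    for t in("catch_box","grating_lid","blade_cover","rest_near","rest_far","amber_bowl","pepper_grinder","salt_jar","oil_bottle","wooden_spoon"):
        for r in spotter.look_for(c,t)[:4]:
            p=np.array(r["centre"]);w=T[:3,:3]@p+T[:3,3];print(t,round(r["score"],2),w.round(),w2px(im,T,w).round())
E
```

```text
pics
{'clock': 0.0, 'joints': array([ 1.51056180e+00,  3.85564725e-01,  6.59373792e-03, -4.92338903e-04,
       -1.19400536e+00, -2.58629712e-01]), 'joint_vel': array([ 6.54176090e-04,  6.02722409e-04,  8.22885418e-05,  4.42025652e-04,
        4.03535843e-04, -1.45688632e-03]), 'joint_efforts': array([ 3.98607353e-04, -3.92286372e+01,  1.88399291e+01,  4.18624163e+00,
       -4.71397885e-03, -2.14639229e-06]), 'position': array([195.71227044, 592.9362377 , 230.20509243]), 'ee_rot': array([-0.11223722, -0.69734535,  0.69891132,  0.11240654]), 'contact_force': array([ 0.24645627, -0.11276126, -0.45307824]), 'wrist_torque': array([-0.06476724,  0.04527401,  0.04931869]), 'gripper_width': 85.02933980550105}
[[-0.95  -0.001 -0.314]
 [ 0.314 -0.002 -0.95 ]
 [-0.    -1.     0.002]] 18.700000000000003
scene [[0.83, 0.42, -0.36, 1047.06], [0.56, -0.65, 0.52, -608.4], [-0.02, -0.63, -0.78, 1016.66], [0.0, 0.0, 0.0, 1.0]]
catch_box 0.79 [ 479. -422.   27.] [[121. 325.]]
catch_box 0.63 [ 549. -168.   35.] [[217. 256.]]
catch_box 0.59 [ 503. -286.   31.] [[170. 284.]]
grating_lid 0.47 [ 504. -290
[... 690 characters left out ...]
-168.    2.] [[349. 215.]]
catch_box 0.91 [ 510. -300.   13.] [[391. 227.]]
catch_box 0.6 [ 489. -429.   20.] [[431. 233.]]
grating_lid 0.39 [481. 229.  53.] [[225. 238.]]
blade_cover 0.94 [363. 241.  25.] [[223. 276.]]
blade_cover 0.86 [495. 349.  25.] [[189. 235.]]
blade_cover 0.62 [482. 232.  49.] [[224. 238.]]
rest_near 0.75 [400.  -1.  10.] [[299. 263.]]
rest_far 0.9 [681. 265.   9.] [[217. 179.]]
amber_bowl 0.8 [793.  15.  20.] [[292. 143.]]
pepper_grinder 0.74 [398.  -2.   9.] [[299. 264.]]
pepper_grinder 0.65 [ 719. -148.  144.] [[347. 155.]]
salt_jar 0.65 [ 664. -274.   82.] [[385. 176.]]
oil_bottle 0.78 [779. 165. 141.] [[241. 138.]]
wooden_spoon 0.96 [458. 437.  17.] [[163. 247.]]
```

```bash
python3 -c "
import cv2,numpy as np
a=cv2.imread('pics/scene0.png')[80:380,80:440];b=cv2.imread('pics/top0.png')[110:310,130:470]
a=cv2.resize(a,(480,400),interpolation=2);b=cv2.resize(b,(800,470),interpolation=2)
cv2.imwrite('pics/a.png',cv2.resize(a,(720,600)));cv2.imwrite('pics/b.png',b)"
```

```text
(no output)
```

View pics/a.png

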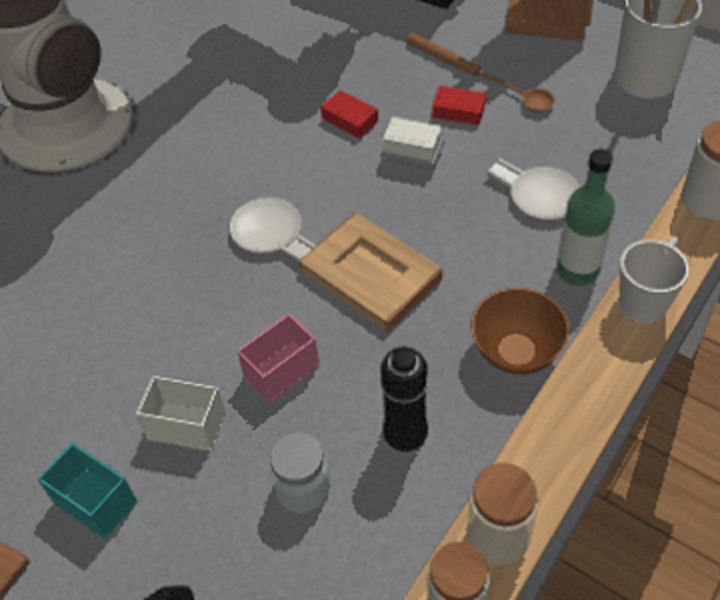

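View pics/b.png

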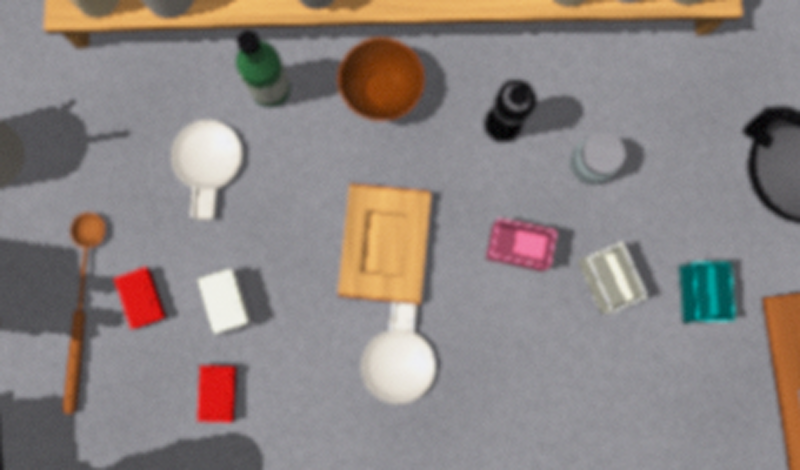

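In the scene crop the white box is at (180,412), with pink (280,357) and turquoise (87,490) look-alikes. The lid with its white cover is at (412,140), with red caps at (350,113) and (459,105). The other white things are spoon rests at (265,225) and (545,193). In the top crop the stand is at (385,243), the white cover at (222,300) and the white box at (615,278). So I choose the white box and the white cover, and will check them with the wrist camera.

```bash
python3 - <<'E'
from h import *
im,T=cam("top")
sc=lambda q:[(a*.425+130,b*.4255+110) for a,b in q]
for n,q,z in(("stand",[(349,184),(432,191),(421,302),(338,295)],24),("lid",[(198,277),(232,268),(247,322),(214,332)],50),("box",[(584,257),(623,243),(648,298),(609,312)],60)):
    w=px2w(im,T,sc(q),z)[:,:2]; d=w[3]-w[0]+w[2]-w[1]; print(n,w.round().tolist(),w.mean(0).round(),np.degrees(np.arctan2(d[1],d[0])).round(1))
i2,T2=cam("wrist");print(np.array(i2["T_tool_cam"]).round(3).tolist(),np.array(i2["mtx"]).tolist())
s=arm.read_state()
Rt=R.from_quat(s["ee_rot"]).as_matrix()
print("look-axis",T2[:3,2].round(3),T2[:3,3].round())
E
```

```text
stand [[642.0, 61.0], [630.0, -54.0], [478.0, -35.0], [490.0, 77.0]] [560.  12.] 173.4
lid [[515.0, 264.0], [527.0, 218.0], [454.0, 198.0], [442.0, 242.0]] [484. 230.] -163.8
box [[533.0, -250.0], [550.0, -303.0], [477.0, -333.0], [459.0, -280.0]] [ 505. -292.] -158.0
[[0.001, 0.957, 0.289, -73.668], [-0.0, -0.289, 0.957, -143.903], [1.0, -0.001, 0.0, -0.148], [0.0, 0.0, 0.0, 1.0]] [[289.77421541349287, 0.0, 280.5500490262434], [0.0, 289.77421541349287, 210.02773803741266], [0.0, 0.0, 1.0]]
look-axis [-0.275  0.091 -0.957] [266. 571. 375.]
```

Call:
jog_arm(
  translation=[
    [-7.75, 0.6, 5.1],
    [-7.75, 0.6, 5.1],
    [-7.75, 0.6, 5.1],
    [-7.75, 0.6, 5.1],
    [-7.75, 0.6, 5.1],
    [-7.75, 0.6, 5.1],
    [-7.75, 0.6, 5.1],
    [-7.75, 0.6, 5.1],
    [-7.75, 0.6, 5.1],
    [-7.75, 0.6, 5.1],
    [-7.75, 0.6, 5.1],
    [-7.75, 0.6, 5.1],
    [-7.75, 0.6, 5.1],
  ],
  rot=[
    [0, -4.3, 0],
    [0, -4.3, 0],
    [0, -4.3, 0],
    [0, -4.3, 0],
    [0, -4.3, 0],
    [0, -4.3, 0],
    [0, -4.3, 0],
    [0, -4.3, 0],
    [0, -4.3, 0],
    [0, -4.3, 0],
    [0, -4.3, 0],
    [0, -4.3, 0],
    [0, -4.3, 0],
  ],
  gripper=[1, 1, 1, 1, 1, 1, 1, 1, 1, 1, 1, 1, 1],
)

```text
clock: 2.5
position: [483.5, 230.6, 201.5]
ee_rot: [-0.1, 0.7, -0.7, 0.1]
contact_force: [-0.5, 0.3, -0.3]
gripper_width: 85.3
```

```bash
cat >> h.py <<'E'
def yaw(s): m=R.from_quat(s["ee_rot"]).as_matrix(); return np.degrees(np.arctan2(m[1,2],m[0,2]))+90
def go(x,y,z,phi,s=None):
    "units for move of TCP to x,y,z with object-yaw phi, tool upright"
    s=s or arm.read_state(); R0=R.from_quat(s["ee_rot"]); c,n=np.cos(np.radians(phi)),np.sin(np.radians(phi))
    M=np.array([[-c,0,n],[-n,0,-c],[0,-1,0]])
    d=R0.inv().apply(np.array([x,y,z])-s["position"])/50
    r=np.degrees((R0.inv()*R.from_matrix(M)).as_rotvec())/8
    print("go t",d.round(3).tolist(),"r",r.round(3).tolist())
E
python3 - <<'E'
from h import *
s=arm.read_state();print(s["clock"],s["position"],yaw(s),s["joints"].round(2),s["contact_force"])
im,T=cam("wrist");save(im,"w1.png")
go(560,12,230,-6.6,s)
E
```

```text
2.5 [483.53063279 230.64222758 201.47170206] 16.197544540886497 [ 0.75  0.26 -0.26 -0.   -1.06  1.11] [-0.46573195  0.31976478 -0.31126345]
go t [-0.249, -0.572, 4.626] r [0.002, 2.85, -0.002]
```

View pics/w1.png

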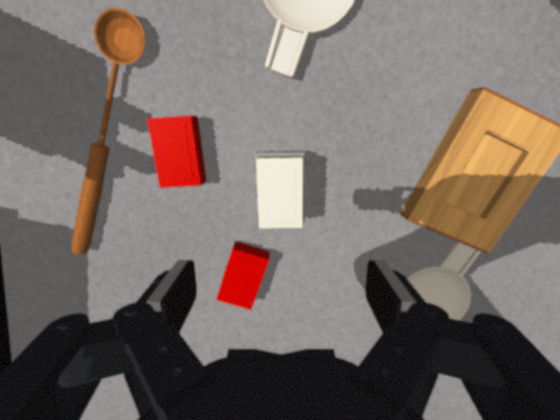

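The picture shows the lid with its white cover at (280,190), steel band visible along the top at (280,153). Red caps are at (177,152) and (245,275), the stand at (490,170).

```bash
cat >> h.py <<'E'
from scipy.optimize import minimize
def corners(p,L,W,z0,z1):
    x,y,a=p; c,n=np.cos(np.radians(a)),np.sin(np.radians(a))
    return [[x+c*u*L/2-n*v*W/2,y+n*u*L/2+c*v*W/2,z] for z in(z0,z1) for u,v in((1,1),(1,-1),(-1,-1),(-1,1))]
def comp(im,T,mask,guess,z):
    m=cv2.morphologyEx(mask.astype(np.uint8),cv2.MORPH_OPEN,np.ones((3,3)))
    n,lab,st,cen=cv2.connectedComponentsWithStats(m)
    g=w2px(im,T,[guess[0],guess[1],z])[0]
    k=min((i for i in range(1,n) if st[i,4]>150),key=lambda i:np.linalg.norm(cen[i]-g))
    h=cv2.convexHull(np.argwhere(lab==k)[:,::-1].astype(np.int32).copy())
    o=np.zeros(mask.shape,np.uint8);cv2.fillConvexPoly(o,h,255);return o
def fit(im,T,mask,L,W,z0,z1,guess,fn=None):
    m=comp(im,T,mask,guess,z1).astype(float)
    def cost(p):
        h=cv2.convexHull(w2px(im,T,corners(p,L,W,z0,z1)).astype(np.float32)).reshape(-1,2)
        o=np.zeros((m.shape[0]*4,m.shape[1]*4),np.uint8);cv2.fillConvexPoly(o,(h*4+1.5).round().astype(np.int32),255)
        return np.abs(cv2.resize(o,m.shape[::-1],interpolation=cv2.INTER_AREA)-m).sum()/255
    g=np.array(guess,float);best=minimize(cost,g,method="Nelder-Mead",options=dict(initial_simplex=[g,g+[8,0,0],g+[0,8,0],g+[0,0,6]],xatol=.05,fatol=.5))
    print("fit",best.x.round(2),"xor",round(best.fun),"area",round(m.sum()/255)); 
    if fn:
        f=im["frame"].copy();cv2.polylines(f,[w2px(im,T,corners(best.x,L,W,z1,z1)[:4]).round().astype(np.int32)],True,(0,0,255));cv2.imwrite("pics/"+fn,f[:,:,::-1])
    return best.x
def white(im):
    f=im["frame"].astype(int);return (f.min(2)>140)&(f.max(2)-f.min(2)<45)
def wood(im):
    h=cv2.cvtColor(im["frame"],cv2.COLOR_RGB2HSV);return (h[...,0]>8)&(h[...,0]<26)&(h[...,1]>75)
E
python3 - <<'E'
from h import *
im,T=cam("wrist")
fit(im,T,white(im),75,47,24,50,[484,230,16.2],"f1.png")
f=white(im); 
fit(im,T,wood(im),150,112,0,24,[560,12,-6.6])
E
```

```text
fit [635.27 240.3  -46.75] xor 138605 area 143723
fit [564.47  13.41  -6.88] xor 757 area 15758
```

Call:
jog_arm(
  translation=[
    [-0.25, -0.6, 4.6],
    [-0.25, -0.6, 4.6],
    [-0.25, -0.6, 4.6],
    [-0.25, -0.6, 4.6],
    [-0.25, -0.6, 4.6],
    [-0.25, -0.6, 4.6],
    [-0.25, -0.6, 4.6],
  ],
  rot=[
    [0, 2.85, 0],
    [0, 2.85, 0],
    [0, 2.85, 0],
    [0, 2.85, 0],
    [0, 2.85, 0],
    [0, 2.85, 0],
    [0, 2.85, 0],
  ],
  gripper=[1, 1, 1, 1, 1, 1, 1],
)

```text
clock: 3.3
position: [559.7, 13.7, 231.4]
ee_rot: [0.041, 0.706, -0.706, -0.041]
contact_force: [-0.6, 0.3, -0.1]
gripper_width: 85.4
```

```bash
python3 - <<'E'
from h import *
s=arm.read_state();print(s["clock"],s["position"],yaw(s),s["joints"].round(2))
im,T=cam("wrist");save(im,"w2.png")
fit(im,T,wood(im),150,112,0,24,[560,12,-6.6],"f2.png")
go(505,-292,200,22,s)
E
```

```text
3.3 [559.65322799  13.70891754 231.4157662 ] -6.5862410863474 [ 0.31  0.27 -0.15 -0.   -1.14  1.14]
fit [565.33  14.43  -6.76] xor 694 area 11831
go t [0.385, 0.624, 6.2] r [0.004, -3.573, -0.002]
```

View pics/f2.png

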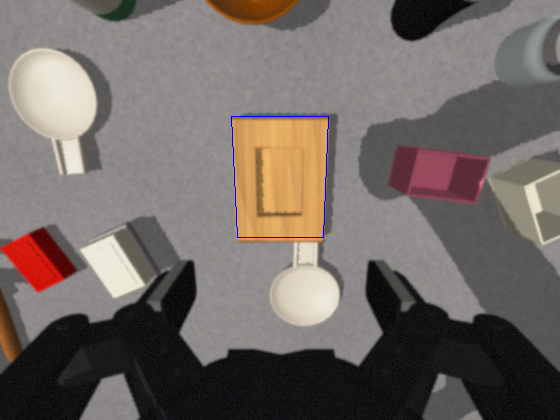

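The overlay fits the stand's top (232..328, 116..238), with the recess centred in it at (280,182). The near rest's tongue almost touches the stand.

Call:
jog_arm(
  translation=[
    [0.4, 0.6, 6.2],
    [0.4, 0.6, 6.2],
    [0.4, 0.6, 6.2],
    [0.4, 0.6, 6.2],
    [0.4, 0.6, 6.2],
    [0.4, 0.6, 6.2],
    [0.4, 0.6, 6.2],
    [0.4, 0.6, 6.2],
    [0.4, 0.6, 6.2],
  ],
  rot=[
    [0, -3.57, 0],
    [0, -3.57, 0],
    [0, -3.57, 0],
    [0, -3.57, 0],
    [0, -3.57, 0],
    [0, -3.57, 0],
    [0, -3.57, 0],
    [0, -3.57, 0],
    [0, -3.57, 0],
  ],
  gripper=[1, 1, 1, 1, 1, 1, 1, 1, 1],
)

```text
clock: 4.25
position: [504.7, -290.3, 200.9]
ee_rot: [-0.136, 0.694, -0.694, 0.135]
contact_force: [0.9, 0.3, 0.2]
gripper_width: 85.6
```

```bash
python3 - <<'E'
from h import *
s=arm.read_state();print(s["clock"],s["position"],yaw(s),s["joints"].round(2))
im,T=cam("wrist");save(im,"w3.png")
f=im["frame"];print(w2px(im,T,[505,-292,60]),np.median(f[:200,:].reshape(-1,3),0))
for v in range(120,260,20): print(v,f[v,200:360:16].tolist())
E
```

```text
4.25 [ 504.67159946 -290.30311867  200.90475674] 22.1015110837685 [-0.24  0.34 -0.15 -0.   -1.09  2.2 ]
[[282.50360546 198.6886479 ]] [159. 155. 152.]
120 [[171, 84, 104], [249, 148, 179], [98, 73, 77], [100, 99, 96], [102, 96, 97], [153, 150, 150], [159, 156, 155], [161, 158, 156], [159, 156, 155], [162, 158, 159]]
140 [[117, 57, 73], [100, 47, 59], [104, 100, 101], [101, 98, 98], [158, 153, 153], [162, 156, 154], [158, 157, 155], [162, 157, 156], [160, 158, 156], [164, 161, 159]]
160 [[166, 163, 162], [162, 157, 158], [161, 157, 156], [155, 152, 152], [178, 174, 154], [182, 178, 156], [239, 236, 216], [105, 103, 101], [107, 105, 105], [165, 162, 161]]
180 [[164, 159, 158], [168, 165, 161], [161, 158, 159], [160, 159, 156], [157, 152, 133], [176, 170, 150], [248, 245, 229], [104, 101, 102], [105, 103, 102], [168, 165, 163]]
200 [[161, 156, 156], [165, 161, 162], [164, 161, 160], [161, 158, 157], [145, 143, 124], [174, 170, 149], [247, 245, 228], [101, 99, 98], [102, 101, 101], [162, 160, 159]]
220 [[164, 162, 161], [163, 158, 158], [159, 155, 155], [161, 157, 155], [122, 118, 107], [128, 124, 110], [134, 131, 114], [112, 108, 107], [108, 105, 105], [165, 162, 160]]
240 [[165, 161, 159], [165, 163, 159], [165, 161, 161], [161, 158, 157], [163, 160, 158], [163, 160, 159], [162, 160, 159], [164, 161, 159], [166, 161, 160], [157, 154, 154]]
```

View pics/w3.png

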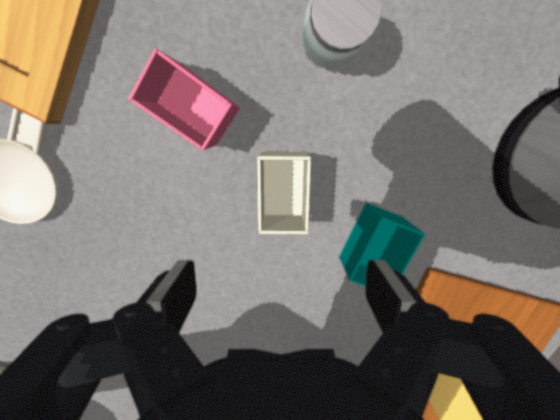

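The white box is at (284,195), long side upright in the image. The pink one at (185,98) and turquoise at (382,240) are clear of the fingers' places.

```bash
cat >> h.py <<'E'
def offw(im):
    f=im["frame"].astype(int);return (f[...,0]-f[...,2]>9)&(f[...,0]-f[...,2]<35)&(f[...,0]-f[...,1]<9)
E
python3 - <<'E'
from h import *
s=arm.read_state()
im,T=cam("wrist")
p=fit(im,T,offw(im),80,52,0,60,[505,-292,22],"f3.png")
go(p[0],p[1],120,p[2],s); go(p[0],p[1],30,p[2],s)
E
```

```text
fit [ 507.59 -292.32   21.8 ] xor 223 area 4498
go t [-0.032, 1.623, 0.067] r [0.005, 0.045, -0.001]
go t [-0.032, 3.423, 0.068] r [0.005, 0.045, -0.001]
```

Call:
jog_arm(
  translation=[
    [-0.03, 1.0, 0.07],
    [-0.03, 2.0, 0.07],
    [-0.03, 2.8, 0.07],
    [-0.03, 3.42, 0.07],
    [-0.03, 3.42, 0.07],
    [-0.03, 3.42, 0.07],
    [-0.03, 3.42, 0.07],
    [-0.03, 3.42, 0.07],
    [-0.03, 3.42, 0.07],
    [-0.03, 3.42, 0.07],
    [-0.03, 3.42, 0.07],
    [-0.03, 3.42, 0.07],
  ],
  rot=[
    [0, 0, 0],
    [0, 0, 0],
    [0, 0, 0],
    [0, 0, 0],
    [0, 0, 0],
    [0, 0, 0],
    [0, 0, 0],
    [0, 0, 0],
    [0, 0, 0],
    [0, 0, 0],
    [0, 0, 0],
    [0, 0, 0],
  ],
  gripper=[1, 1, 1, 1, 1, 0.7, 0.5, 0.4, 0.4, 0.4, 0.4, 0.4],
)

```text
clock: 5.55
position: [509.9, -292.6, 33.1]
ee_rot: [0.134, -0.693, 0.695, -0.138]
contact_force: [0.5, 1.9, 6.7]
gripper_width: 50.7
```

```bash
python3 - <<'E'
from h import *
s=arm.read_state();print(s["clock"],s["position"],yaw(s),s["gripper_width"],s["contact_force"])
go(505,-292,32,22)
E
```

```text
5.55 [ 509.88420735 -292.5896498    33.12592306] 22.235208967073348 50.74597796582559 [0.52210801 1.88735145 6.67987396]
go t [0.086, 0.022, -0.048] r [-0.022, 0.029, -0.035]
```

Call:
jog_arm(
  translation=[
    [0, -0.4, 0],
    [0, -1.2, 0],
    [0, -2.0, 0],
    [0, -2.6, 0],
    [0, -2.6, 0],
    [0, -2.6, 0],
  ],
  rot=[
    [0, 0, 0],
    [0, 0, 0],
    [0, 0, 0],
    [0, 0, 0],
    [0, 0, 0],
    [0, 0, 0],
  ],
  gripper=[0.3, 0.3, 0.3, 0.3, 0.3, 0.3],
)

```text
clock: 6.15
position: [508.8, -292.3, 163.9]
ee_rot: [0.134, -0.693, 0.695, -0.139]
contact_force: [0.4, 0.6, -2.3]
gripper_width: 51.1
```

```bash
python3 - <<'E'
from h import *
s=arm.read_state();print(s["clock"],s["position"],yaw(s),s["gripper_width"],s["contact_force"])
go(565,14.3,160,-6.8)
E
```

```text
6.15 [ 508.77827841 -292.2739451   163.86530724] 22.188321135798788 51.060497114029054 [ 0.37643523  0.64004581 -2.30826899]
go t [-3.356, 0.082, -5.253] r [-0.011, 3.624, -0.051]
```

Call:
jog_arm(
  translation=[
    [-0.3, 0, -0.5],
    [-0.85, 0, -1.3],
    [-1.35, 0, -2.1],
    [-1.85, 0, -2.9],
    [-2.4, 0, -3.75],
    [-2.9, 0, -4.5],
    [-3.36, 0, -5.25],
    [-3.36, 0, -5.25],
    [-3.36, 0, -5.25],
    [-3.36, 0, -5.25],
    [-3.36, 0, -5.25],
  ],
  rot=[
    [0, 0.6, 0],
    [0, 1.2, 0],
    [0, 1.8, 0],
    [0, 2.4, 0],
    [0, 3.0, 0],
    [0, 3.5, 0],
    [0, 3.62, -0.05],
    [0, 3.62, -0.05],
    [0, 3.62, -0.05],
    [0, 3.62, -0.05],
    [0, 3.62, -0.05],
  ],
  gripper=[0.3, 0.3, 0.3, 0.3, 0.3, 0.3, 0.3, 0.3, 0.3, 0.3, 0.3],
)

```text
clock: 7.25
position: [564.5, 13.0, 163.5]
ee_rot: [-0.042, -0.705, 0.706, 0.043]
contact_force: [-0.1, -1.1, -0.9]
gripper_width: 50.4
```

```bash
python3 - <<'E'
from h import *
s=arm.read_state();print(s["clock"],s["position"],yaw(s),s["gripper_width"],s["contact_force"])
im,T=cam("wrist");save(im,"w4.png")
go(565,14.3,160,-6.8)
zb=s["position"][2]-33
f=im["frame"];
try: fit(im,T,offw(im),80,52,zb,zb+60,[565,14,-6.8],"f4.png")
except Exception as e: print(e)
E
```

```text
7.25 [564.54874163  13.04954101 163.46802204] -6.870128700601143 50.41446309691135 [-0.13912154 -1.09080473 -0.88200274]
go t [-0.002, 0.075, -0.026] r [-0.012, -0.01, 0.003]
fit [562.84  12.87  -5.58] xor 2034 area 19542
```

View pics/f4.png

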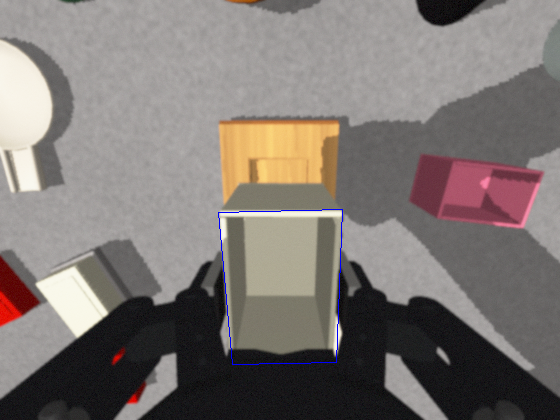

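Box is held level and square, rim at (220..342, 210..362), above the stand. I'll check the recess position closely with one overlay on the earlier picture.

```bash
python3 - <<'E'
from h import *
im,_=cam("wrist"); f=cv2.imread("pics/w2.png")
a=np.radians(-6.586);c,n=np.cos(a),np.sin(a)
T=np.eye(4);T[:3,:3]=np.array([[-c,0,n],[-n,0,-c],[0,-1,0]]);T[:3,3]=[559.65,13.71,231.42];T=T@np.array(im["T_tool_cam"])
K=5;x0,y0,x1,y1=225,110,335,225
g=cv2.resize(f[y0:y1,x0:x1],None,fx=K,fy=K,interpolation=cv2.INTER_CUBIC)
for L,W,z,col in((150,112,24,(255,0,0)),(84,56,24,(0,0,255)),(84,56,12,(0,160,0))):
    q=(w2px(im,T,corners([565.3,14.4,-6.8],L,W,z,z)[:4])-[x0,y0]+.5)*K
    cv2.polylines(g,[q.round().astype(np.int32)],True,col)
cv2.imwrite("pics/rec.png",g)
E
```

```text
(no output)
```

View pics/rec.png

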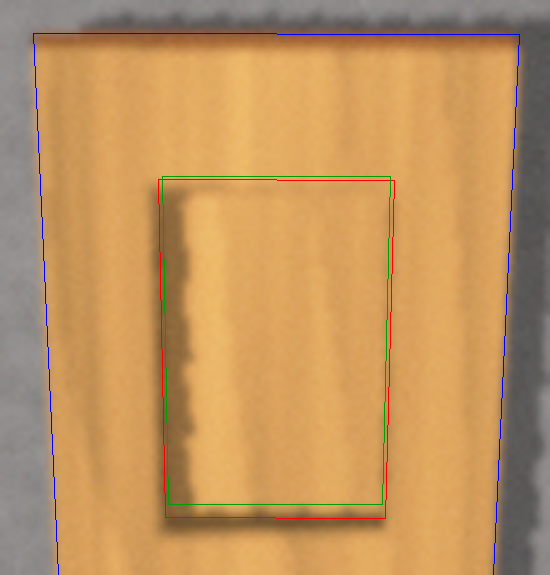

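Call:
jog_arm(
  translation=[
    [-0.03, 0.6, -0.02],
    [-0.03, 1.3, -0.02],
    [-0.03, 1.8, -0.02],
    [-0.03, 2.0, -0.02],
    [-0.03, 2.0, -0.02],
    [-0.03, 2.0, -0.02],
    [-0.03, 2.0, -0.02],
  ],
  rot=[
    [0, 0, 0],
    [0, 0, 0],
    [0, 0, 0],
    [0, 0, 0],
    [0, 0, 0],
    [0, 0, 0],
    [0, 0, 0],
  ],
  gripper=[0.3, 0.3, 0.3, 0.3, 0.3, 0.3, 0.3],
)

```text
clock: 8.05
position: [567.7, 13.9, 65.6]
ee_rot: [-0.044, -0.706, 0.706, 0.041]
contact_force: [0.0, 0.1, -1.7]
gripper_width: 50.6
```

```bash
python3 - <<'E'
from h import *
s=arm.read_state();print(s["clock"],s["position"],yaw(s),s["gripper_width"],s["contact_force"],s["wrist_torque"])
go(566,14,45,-6.8)
E
```

```text
8.05 [567.73033016  13.92625166  65.62375452] -6.865802862290991 50.63879581941382 [ 0.01935086  0.0668202  -1.67866433] [ 0.00503783 -0.00712075 -0.05432867]
go t [0.036, 0.412, 0.003] r [-0.003, -0.008, -0.024]
```

Call:
jog_arm(
  translation=[
    [0.03, 0.1, 0],
    [0.03, 0.2, 0],
    [0.03, 0.28, 0],
    [0.03, 0.34, 0],
    [0.03, 0.4, 0],
    [0.03, 0.43, 0],
    [0.03, 0.43, 0],
  ],
  rot=[
    [0, 0, -0.02],
    [0, 0, -0.02],
    [0, 0, -0.02],
    [0, 0, -0.02],
    [0, 0, -0.02],
    [0, 0, -0.02],
    [0, 0, -0.02],
  ],
  gripper=[0.3, 0.3, 0.3, 0.3, 0.3, 0.3, 0.3],
)

```text
clock: 8.75
position: [563.7, 14.3, 50.3]
ee_rot: [-0.041, -0.705, 0.707, 0.042]
contact_force: [-22.3, 5.1, 39.2]
gripper_width: 50.7
```

```bash
python3 - <<'E'
from h import *
s=arm.read_state();print(s["clock"],s["position"],yaw(s),s["gripper_width"],s["contact_force"],s["wrist_torque"])
go(566,14,45,-6.8)
E
```

```text
8.75 [563.66700408  14.32369786  50.29507399] -6.728551328430527 50.675147492356146 [-22.31460376   5.0657784   39.2026602 ] [1.54183419 5.45038444 0.11038842]
go t [-0.047, 0.106, 0.001] r [-0.014, 0.009, 0.019]
```

Call:
jog_arm(
  translation=[
    [0.01, -0.03, 0],
    [0.02, 0.0, 0],
    [0.02, 0.05, 0],
    [0.02, 0.1, 0],
    [0.02, 0.12, 0],
    [0.02, 0.12, 0],
  ],
  rot=[
    [0, 0, 0],
    [0, 0, 0],
    [0, 0, 0],
    [0, 0, 0],
    [0, 0, 0],
    [0, 0, 0],
  ],
  gripper=[0.3, 0.3, 0.3, 0.3, 0.3, 0.3],
)

```text
clock: 9.35
position: [562.0, 14.8, 48.6]
ee_rot: [-0.04, -0.705, 0.707, 0.042]
contact_force: [-17.0, 4.8, 33.5]
gripper_width: 50.9
```

```bash
python3 - <<'E'
from h import *
s=arm.read_state();print(s["clock"],s["position"],yaw(s),s["gripper_width"],s["contact_force"],s["wrist_torque"])
go(563,14,45,-6.8)
E
```

```text
9.35 [561.95889681  14.82470923  48.58957579] -6.6227404237341005 50.902595810194825 [-17.00785571   4.80577513  33.48599092] [1.41574848 3.88588228 0.08245228]
go t [-0.023, 0.072, 0.014] r [-0.02, 0.022, 0.024]
```

Call:
jog_arm(
  translation=[
    [0.03, -0.03, 0],
    [0.05, -0.02, 0],
    [0.05, 0.03, 0],
    [0.05, 0.08, 0],
    [0.05, 0.1, 0],
    [0.05, 0.1, 0],
  ],
  rot=[
    [0, 0, 0],
    [0, 0, 0],
    [0, 0, 0],
    [0, 0, 0],
    [0, 0, 0],
    [0, 0, 0],
  ],
  gripper=[0.3, 0.3, 0.3, 0.3, 0.3, 0.3],
)

```text
clock: 9.95
position: [562.5, 14.9, 45.7]
ee_rot: [-0.041, -0.705, 0.707, 0.04]
contact_force: [-0.2, -1.4, 14.5]
gripper_width: 50.6
```

```bash
python3 - <<'E'
from h import *
s=arm.read_state();print(s["clock"],s["position"],yaw(s),s["gripper_width"],s["contact_force"],s["wrist_torque"])
go(563,14,45,-6.8)
E
```

```text
9.95 [562.45256143  14.91465012  45.67566035] -6.504371707471535 50.633592811896136 [-0.21716208 -1.44689748 14.54646735] [-0.3029585   0.52594266  0.01884189]
go t [-0.013, 0.014, 0.017] r [-0.022, 0.037, -0.011]
```

Call:
jog_arm(
  translation=[
    [0, 0, 0],
    [0, 0, 0],
    [0, 0, 0],
    [0, 0, 0],
    [0, -0.5, 0],
    [0, -1.3, 0],
    [0, -2.1, 0],
    [0, -2.9, 0],
    [0, -3.4, 0],
    [0, -3.4, 0],
    [0, -3.4, 0],
  ],
  rot=[
    [0, 0, 0],
    [0, 0, 0],
    [0, 0, 0],
    [0, 0, 0],
    [0, 0, 0],
    [0, 0, 0],
    [0, 0, 0],
    [0, 0, 0],
    [0, 0, 0],
    [0, 0, 0],
    [0, 0, 0],
  ],
  gripper=[0.65, 0.8, 1, 1, 1, 1, 1, 1, 1, 1, 1],
)

```text
clock: 11.05
position: [561.9, 15.6, 215.4]
ee_rot: [-0.041, -0.705, 0.707, 0.04]
contact_force: [-0.6, -0.3, 0.3]
gripper_width: 85.2
```

```bash
python3 - <<'E'
from h import *
s=arm.read_state();print(s["clock"],s["position"],yaw(s),s["gripper_width"],s["contact_force"])
im,T=cam("wrist");save(im,"w5.png")
p=fit(im,T,offw(im),80,52,24,72,[563,14,-6.8],"f5.png")
K=4;x0,y0,x1,y1=190,90,370,240
g=cv2.resize(cv2.imread("pics/f5.png")[y0:y1,x0:x1],None,fx=K,fy=K,interpolation=cv2.INTER_CUBIC)
cv2.imwrite("pics/f5c.png",g)
E
```

```text
11.05 [561.88836602  15.58797847 215.41898505] -6.515291218278222 85.17055816350387 [-0.59339874 -0.29245992  0.26361435]
fit [563.37  15.12  -7.48] xor 257 area 3890
```

View pics/f5c.png

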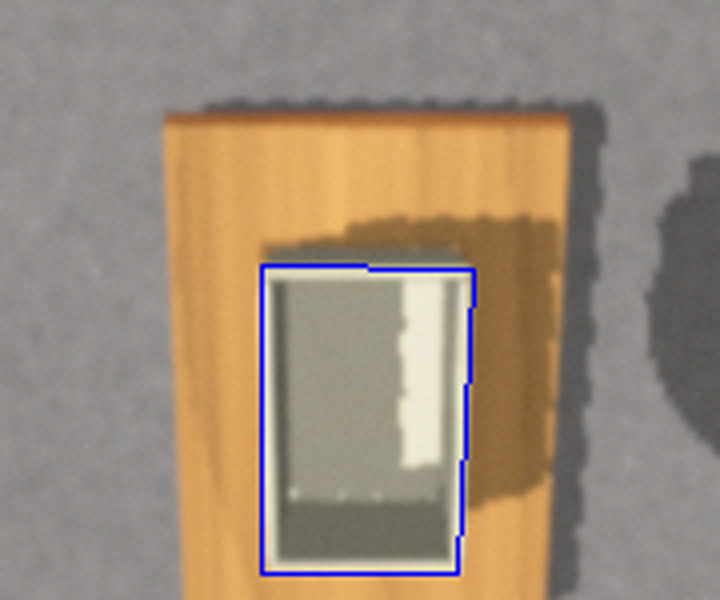

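Box rim lies at (262..473, 265..573 in the crop), square in the recess and at seated size. Now the lid.

```bash
python3 - <<'E'
from h import *
go(480,230,205,16.2)
E
```

```text
go t [2.105, 0.176, -4.079] r [-0.023, -2.84, 0.01]
```

Call:
jog_arm(
  translation=[
    [2.1, 0.2, -4.1],
    [2.1, 0.2, -4.1],
    [2.1, 0.2, -4.1],
    [2.1, 0.2, -4.1],
    [2.1, 0.2, -4.1],
    [2.1, 0.2, -4.1],
    [2.1, 0.2, -4.1],
    [2.1, 0.2, -4.1],
  ],
  rot=[
    [-0.02, -2.84, 0],
    [-0.02, -2.84, 0],
    [-0.02, -2.84, 0],
    [-0.02, -2.84, 0],
    [-0.02, -2.84, 0],
    [-0.02, -2.84, 0],
    [-0.02, -2.84, 0],
    [-0.02, -2.84, 0],
  ],
  gripper=[1, 1, 1, 1, 1, 1, 1, 1],
)

```text
clock: 11.9
position: [480.2, 230.0, 202.8]
ee_rot: [0.101, -0.7, 0.701, -0.098]
contact_force: [0.9, -0.1, 0.9]
gripper_width: 85.3
```

```bash
python3 - <<'E'
from h import *
s=arm.read_state();print(s["clock"],s["position"],yaw(s),s["contact_force"])
im,T=cam("wrist");save(im,"w6.png")
p=fit(im,T,offw(im),75,47,24,50,[484,230,16],"f6.png")
K=4;g=w2px(im,T,[p[0],p[1],40])[0].astype(int);x0,y0=g-[90,70]
cv2.imwrite("pics/f6c.png",cv2.resize(cv2.imread("pics/f6.png")[y0:y0+150,x0:x0+190],None,fx=K,fy=K,interpolation=cv2.INTER_CUBIC))
go(p[0],p[1],3,p[2],s)
E
```

```text
11.9 [480.19027156 230.04528562 202.75430179] 16.14880029617541 [ 0.93072354 -0.13308707  0.92071037]
fit [485.37 231.78  16.21] xor 247 area 3547
go t [-0.124, 3.995, -0.009] r [-0.008, -0.007, 0.026]
```

View pics/f6c.png

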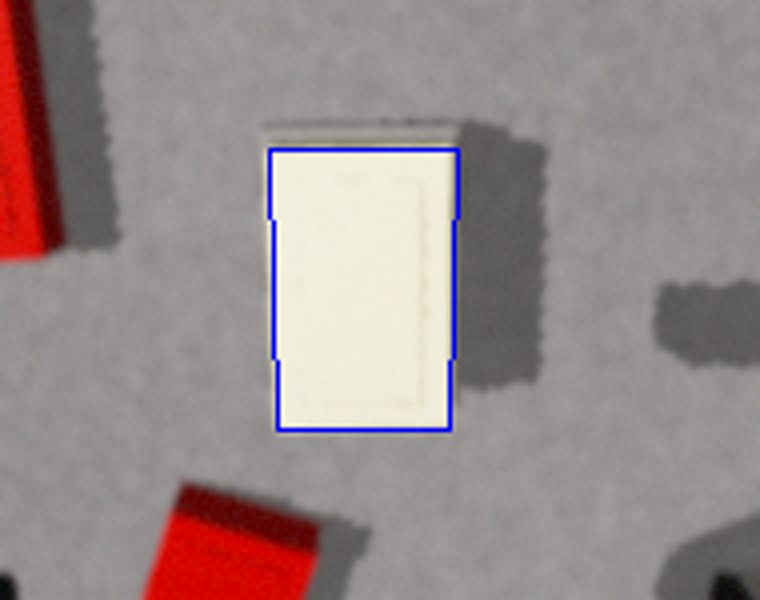

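The overlay fits the cover's top exactly (270..458, 150..430 in the crop). The steel band shows above it and the red caps clear the finger places.

Call:
jog_arm(
  translation=[
    [-0.12, 1.0, -0.01],
    [-0.12, 2.0, -0.01],
    [-0.12, 2.9, -0.01],
    [-0.12, 3.5, -0.01],
    [-0.12, 3.75, -0.01],
    [-0.12, 3.85, -0.01],
    [-0.12, 3.85, -0.01],
  ],
  rot=[
    [0, 0, 0],
    [0, 0, 0],
    [0, 0, 0],
    [0, 0, 0.02],
    [0, 0, 0.02],
    [0, 0, 0.02],
    [0, 0, 0.02],
  ],
  gripper=[1, 1, 1, 1, 1, 1, 1],
)

```text
clock: 12.65
position: [486.4, 231.7, 11.1]
ee_rot: [0.099, -0.7, 0.7, -0.099]
contact_force: [0.2, 0.3, -0.1]
gripper_width: 85.6
```

```bash
python3 - <<'E'
from h import *
s=arm.read_state();print(s["clock"],s["position"],yaw(s),s["contact_force"])
go(485.4,231.8,1.5,16.2,s)
E
```

```text
12.65 [486.36390739 231.6884661   11.0890988 ] 16.083147270563686 [ 0.24212326  0.27100399 -0.12090192]
go t [0.018, 0.192, -0.008] r [-0.004, -0.015, -0.006]
```

Call:
jog_arm(
  translation=[
    [0, 0.1, -0.01],
    [0, 0.2, -0.01],
    [0, 0.2, -0.01],
    [0, 0.2, -0.01],
    [0, 0.2, -0.01],
    [0, 0.2, -0.01],
    [0, 0.2, -0.01],
    [0, 0.2, -0.01],
    [0, 0.2, -0.01],
    [0, 0.2, -0.01],
  ],
  rot=[
    [0, 0, 0],
    [0, 0, 0],
    [0, 0, 0],
    [0, 0, 0],
    [0, 0, 0],
    [0, 0, 0],
    [0, 0, 0],
    [0, 0, 0],
    [0, 0, 0],
    [0, 0, 0],
  ],
  gripper=[1, 1, 1, 0.85, 0.75, 0.68, 0.62, 0.5, 0.4, 0.3],
)

```text
clock: 13.65
position: [486.5, 232.4, 1.7]
ee_rot: [0.098, -0.7, 0.7, -0.1]
contact_force: [-1.7, -1.0, 5.2]
gripper_width: 54.9
```

```bash
python3 - <<'E'
from h import *
s=arm.read_state();print(s["clock"],s["position"],yaw(s),s["contact_force"],s["gripper_width"])
go(485.4,231.8,1.5,16.2,s)
im,T=cam("wrist");save(im,"w7.png")
fit(im,T,offw(im),75,47,24,50,[484,230,16],"f7.png")
E
```

```text
13.65 [486.46354421 232.36206151   1.72067921] 16.10031553424956 [-1.66763957 -0.99689933  5.24499647] 54.8772426749247
go t [0.024, 0.004, 0.005] r [-0.003, -0.012, -0.011]
fit [486.15 232.43  17.28] xor 4777 area 18567
```

Call:
jog_arm(
  translation=[
    [0, -0.2, 0],
    [0, -0.6, 0],
    [0, -1.2, 0],
    [0, -1.8, 0],
    [0, -2.4, 0],
    [0, -2.7, 0],
    [0, -2.8, 0],
    [0, -2.8, 0],
  ],
  rot=[
    [0, 0, 0],
    [0, 0, 0],
    [0, 0, 0],
    [0, 0, 0],
    [0, 0, 0],
    [0, 0, 0],
    [0, 0, 0],
    [0, 0, 0],
  ],
  gripper=[0.3, 0.3, 0.3, 0.3, 0.3, 0.3, 0.3, 0.3],
)

```text
clock: 14.5
position: [486.0, 232.3, 141.9]
ee_rot: [-0.098, 0.7, -0.7, 0.1]
contact_force: [-0.3, 0.0, -2.2]
gripper_width: 54.6
```

```bash
python3 - <<'E'
from h import *
s=arm.read_state();print(s["clock"],s["position"],yaw(s),s["contact_force"],s["gripper_width"])
go(563.4,15,140,-6.9,s)
im,T=cam("wrist");save(im,"w8.png")
E
```

```text
14.5 [485.99507928 232.29870957 141.94689356] 16.084581645813344 [-0.29088287  0.02157929 -2.19485016] 54.56040222884786
go t [-0.283, 0.038, 4.605] r [0.004, 2.873, -0.013]
```

View pics/w8.png

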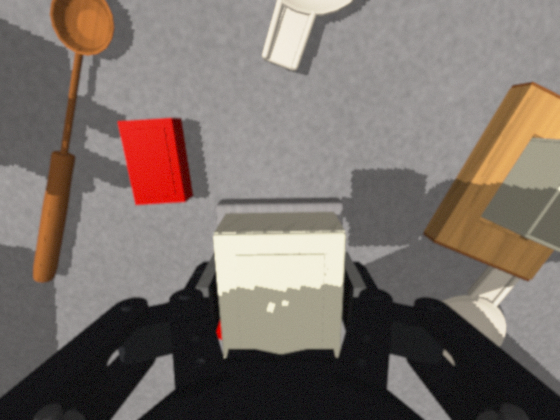

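The picture shows lid and cover hanging level in the gripper: cover top's far edge at row 234, band's far edge at row about 200.

```bash
python3 - <<'E'
from h import *
s=arm.read_state(); im,T=cam("wrist")
f=im["frame"]; g=f[190:245,270:290].mean((1,2)); print([(190+i,int(v)) for i,v in enumerate(g)])
M=R.from_quat(s["ee_rot"])
for uv,z,h in(((280,200),164.2,41),((280,206),164.2,41),((280,234),190.2,37.5)):
    p=px2w(im,T,[uv],z)[0]; print(uv,M.inv().apply(p-s["position"]).round(1), "lid centre along tool x:", (M.inv().apply(p-s["position"])[0]+h).round(1))
E
```

```text
[(190, 156), (191, 156), (192, 156), (193, 156), (194, 156), (195, 154), (196, 149), (197, 133), (198, 108), (199, 86), (200, 77), (201, 78), (202, 87), (203, 107), (204, 131), (205, 149), (206, 159), (207, 164), (208, 165), (209, 166), (210, 165), (211, 158), (212, 142), (213, 125), (214, 116), (215, 115), (216, 115), (217, 115), (218, 115), (219, 115), (220, 115), (221, 115), (222, 115), (223, 116), (224, 115), (225, 115), (226, 115), (227, 115), (228, 115), (229, 118), (230, 135), (231, 164), (232, 177), (233, 182), (234, 203), (235, 223), (236, 232), (237, 234), (238, 235), (239, 235), (240, 235), (241, 235), (242, 235), (243, 235), (244, 235)]
(280, 200) [-41.8 -23.2  -0.3] lid centre along tool x: -0.8
(280, 206) [-39.1 -23.2  -0.3] lid centre along tool x: 1.9
(280, 234) [-36.4 -49.2  -0.3] lid centre along tool x: 1.1
```

Call:
jog_arm(
  translation=[
    [-0.03, 0, 0.4],
    [-0.09, 0, 1.1],
    [-0.15, 0, 1.8],
    [-0.2, 0, 2.6],
    [-0.24, 0, 3.4],
    [-0.28, 0, 4.1],
    [-0.28, 0, 4.6],
    [-0.28, 0, 4.6],
    [-0.28, 0, 4.6],
    [-0.28, 0, 4.6],
  ],
  rot=[
    [0, 0.4, 0],
    [0, 0.9, 0],
    [0, 1.4, 0],
    [0, 1.9, 0],
    [0, 2.4, 0],
    [0, 2.87, 0],
    [0, 2.87, 0],
    [0, 2.87, 0],
    [0, 2.87, 0],
    [0, 2.87, 0],
  ],
  gripper=[0.3, 0.3, 0.3, 0.3, 0.3, 0.3, 0.3, 0.3, 0.3, 0.3],
)

```text
clock: 15.6
position: [562.0, 15.2, 139.8]
ee_rot: [-0.041, -0.705, 0.706, 0.043]
contact_force: [-0.3, 0.8, -3.0]
gripper_width: 54.7
```

```bash
python3 - <<'E'
from h import *
s=arm.read_state();print(s["clock"],s["position"],yaw(s),s["contact_force"],s["gripper_width"])
go(563.4,15,85,-6.9,s)
E
```

```text
15.6 [561.95522347  15.17110371 139.78645898] -6.846643514108351 [-0.34945889  0.8024193  -2.98927967] 54.65856808257815
go t [-0.032, 1.096, -0.002] r [-0.014, 0.007, 0.016]
```

Call:
jog_arm(
  translation=[
    [-0.03, 0.4, 0],
    [-0.03, 0.8, 0],
    [-0.03, 1.1, 0],
    [-0.03, 1.2, 0],
    [-0.03, 1.2, 0],
    [-0.03, 1.2, 0],
  ],
  rot=[
    [-0.01, 0, 0.01],
    [-0.01, 0, 0.01],
    [-0.01, 0, 0.01],
    [-0.01, 0, 0.01],
    [-0.01, 0, 0.01],
    [-0.01, 0, 0.01],
  ],
  gripper=[0.3, 0.3, 0.3, 0.3, 0.3, 0.3],
)

```text
clock: 16.2
position: [563.9, 15.6, 80.5]
ee_rot: [-0.042, -0.706, 0.706, 0.042]
contact_force: [0.1, 0.0, -1.7]
gripper_width: 54.7
```

```bash
python3 - <<'E'
from h import *
s=arm.read_state();print(s["clock"],s["position"],yaw(s),s["contact_force"],s["gripper_width"])
go(563.7,15,62,-6.9,s)
E
```

```text
16.2 [563.87484239  15.55600736  80.50526934] -6.775854123894575 [ 0.07608252  0.04329115 -1.68614303] 54.72328326896855
go t [0.002, 0.37, 0.011] r [-0.001, 0.016, -0.004]
```

Call:
jog_arm(
  translation=[
    [0, 0.08, 0.01],
    [0, 0.16, 0.01],
    [0, 0.22, 0.01],
    [0, 0.27, 0.01],
    [0, 0.27, 0.01],
  ],
  rot=[
    [0, 0, 0],
    [0, 0, 0],
    [0, 0, 0],
    [0, 0, 0],
    [0, 0, 0],
  ],
  gripper=[0.3, 0.3, 0.3, 0.3, 0.3],
)

```text
clock: 16.7
position: [563.5, 14.9, 66.5]
ee_rot: [-0.042, -0.706, 0.706, 0.042]
contact_force: [-0.8, 0.2, -2.0]
gripper_width: 54.6
```

```bash
python3 - <<'E'
from h import *
s=arm.read_state();print(s["clock"],s["position"],yaw(s),s["contact_force"],s["wrist_torque"])
go(563.7,15,62,-6.9,s)
E
```

```text
16.7 [563.50698703  14.86661431  66.53622643] -6.791968192253464 [-0.82706337  0.15810778 -2.01017361] [ 0.0153669   0.02888884 -0.05462879]
go t [-0.004, 0.091, -0.003] r [-0.004, 0.014, 0.003]
```

Call:
jog_arm(
  translation=[
    [0, 0.04, 0],
    [0, 0.08, 0],
    [0, 0.11, 0],
    [0, 0.12, 0],
    [0, 0.12, 0],
  ],
  rot=[
    [0, 0, 0],
    [0, 0, 0],
    [0, 0, 0],
    [0, 0, 0],
    [0, 0, 0],
  ],
  gripper=[0.3, 0.3, 0.3, 0.3, 0.3],
)

```text
clock: 17.2
position: [563.6, 14.9, 61.9]
ee_rot: [-0.042, -0.706, 0.706, 0.042]
contact_force: [-3.0, 0.5, 5.1]
gripper_width: 54.9
```

```bash
python3 - <<'E'
from h import *
s=arm.read_state();print(s["clock"],s["position"],yaw(s),s["contact_force"],s["wrist_torque"])
go(563.7,15,61,-6.9,s)
E
```

```text
17.2 [563.58127191  14.88478216  61.88895657] -6.767978150755525 [-2.98069182  0.45406652  5.05240885] [ 0.18134179  0.89830134 -0.06459955]
go t [-0.002, 0.018, -0.003] r [-0.005, 0.017, -0.001]
```

Call:
jog_arm(
  translation=[
    [0, 0.02, 0],
    [0, 0.02, 0],
    [0, 0.02, 0],
  ],
  rot=[
    [0, 0, 0],
    [0, 0, 0],
    [0, 0, 0],
  ],
  gripper=[0.3, 0.3, 0.3],
)

```text
clock: 17.5
position: [563.6, 14.9, 61.9]
ee_rot: [-0.042, -0.706, 0.706, 0.041]
contact_force: [-3.7, -0.2, 6.0]
gripper_width: 54.6
```

```bash
python3 - <<'E'
from h import *
s=arm.read_state();print(s["clock"],s["position"],yaw(s),s["contact_force"],s["wrist_torque"])
E
```

```text
17.5 [563.640376    14.8560101   61.88309213] -6.751851927189321 [-3.7352447  -0.16025359  5.99183694] [ 0.26133237  0.91225813 -0.03535645]
```

Call:
jog_arm(
  translation=[
    [0, 0.05, 0],
    [0, 0.06, 0],
    [0, 0.06, 0],
    [0, 0.06, 0],
  ],
  rot=[
    [0, 0, 0],
    [0, 0, 0],
    [0, 0, 0],
    [0, 0, 0],
  ],
  gripper=[0.3, 0.3, 0.3, 0.3],
)

```text
clock: 17.9
position: [563.7, 14.8, 61.8]
ee_rot: [-0.042, -0.706, 0.706, 0.041]
contact_force: [-7.4, 1.7, 17.5]
gripper_width: 54.9
```

```bash
python3 - <<'E'
from h import *
s=arm.read_state();print(s["clock"],s["position"],yaw(s),s["contact_force"],s["wrist_torque"])
E
```

```text
17.9 [563.67472148  14.84883011  61.79869786] -6.714809013228731 [-7.38484191  1.65050587 17.47251875] [ 0.49835739  2.18207274 -0.07802235]
```

Call:
jog_arm(
  translation=[
    [0, 0, 0],
    [0, 0, 0],
    [0, 0, 0],
    [0, 0, 0],
    [0, 0, 0],
    [0, -0.5, 0],
    [0, -1.2, 0],
    [0, -2.0, 0],
    [0, -2.8, 0],
    [0, -3.2, 0],
    [0, -3.2, 0],
    [0, -3.2, 0],
  ],
  rot=[
    [0, 0, 0],
    [0, 0, 0],
    [0, 0, 0],
    [0, 0, 0],
    [0, 0, 0],
    [0, 0, 0],
    [0, 0, 0],
    [0, 0, 0],
    [0, 0, 0],
    [0, 0, 0],
    [0, 0, 0],
    [0, 0, 0],
  ],
  gripper=[0.66, 0.75, 0.9, 1, 1, 1, 1, 1, 1, 1, 1, 1],
)

```text
clock: 19.1
position: [563.1, 15.1, 221.4]
ee_rot: [-0.042, -0.706, 0.706, 0.041]
contact_force: [0.2, 0.4, -0.6]
gripper_width: 85.7
```

```bash
python3 - <<'E'
from h import *
s=arm.read_state();print(s["clock"],s["position"],yaw(s),s["contact_force"],s["gripper_width"])
im,T=cam("wrist");save(im,"w9.png")
p=fit(im,T,offw(im),75,47,84,110,[563,15,-6.8],"f9.png")
K=4;x0,y0,x1,y1=190,90,370,240
cv2.imwrite("pics/f9c.png",cv2.resize(cv2.imread("pics/f9.png")[y0:y1,x0:x1],None,fx=K,fy=K,interpolation=cv2.INTER_CUBIC))
go(p[0],p[1],95,p[2],s)
E
```

```text
19.1 [563.09272455  15.09390144 221.41207307] -6.733936522653806 [ 0.19628267  0.43256819 -0.5745055 ] 85.73573773162988
fit [563.91  14.35  -5.96] xor 98 area 4253
go t [-0.015, 2.528, 0.012] r [-0.003, -0.097, -0.007]
```

View pics/f9c.png

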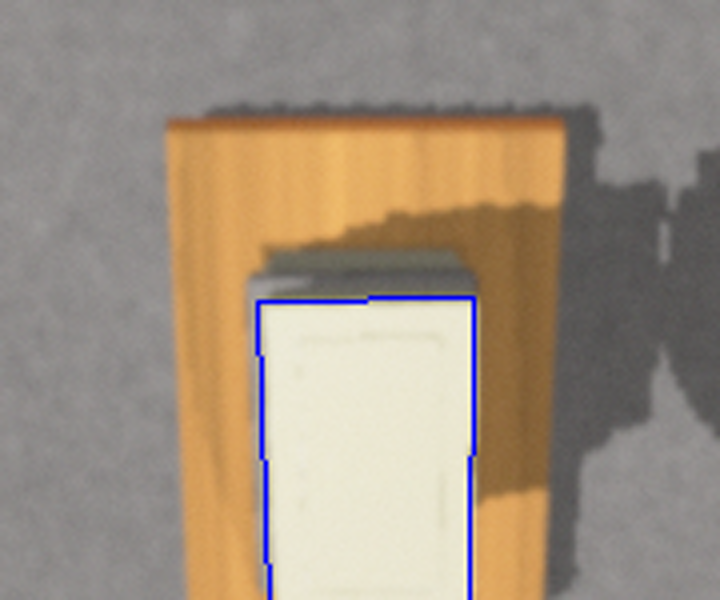

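Cover (257..475, from row 300 in the crop), band and box are stacked straight, with the band closed down on the box rim.

Call:
jog_arm(
  translation=[
    [-0.01, 0.8, 0.01],
    [-0.01, 1.6, 0.01],
    [-0.01, 2.2, 0.01],
    [-0.01, 2.4, 0.01],
    [-0.01, 2.45, 0.01],
    [-0.01, 2.45, 0.01],
  ],
  rot=[
    [0, -0.03, 0],
    [0, -0.03, 0],
    [0, -0.03, 0],
    [0, -0.03, 0],
    [0, -0.03, 0],
    [0, -0.03, 0],
  ],
  gripper=[1, 1, 1, 1, 1, 1],
)

```text
clock: 19.75
position: [563.6, 14.3, 98.3]
ee_rot: [-0.04, -0.705, 0.706, 0.04]
contact_force: [0.6, 0.3, 0.5]
gripper_width: 85.1
```

```bash
python3 - <<'E'
from h import *
s=arm.read_state();print(s["clock"],s["position"],yaw(s),s["contact_force"],s["gripper_width"])
go(563.7,14.6,89,-6.5,s)
E
```

```text
19.75 [563.55782404  14.33751587  98.31252796] -6.471076305709104 [0.5790723  0.26062947 0.49782094] 85.14637741328825
go t [-0.002, 0.186, -0.006] r [-0.011, 0.004, 0.002]
```

Call:
jog_arm(
  translation=[
    [0, 0.1, 0],
    [0, 0.19, 0],
    [0, 0.19, 0],
    [0, 0.19, 0],
    [0, 0.19, 0],
    [0, 0.19, 0],
    [0, 0.19, 0],
    [0, 0.19, 0],
    [0, 0.19, 0],
    [0, 0.19, 0],
    [0, 0.19, 0],
  ],
  rot=[
    [0, 0, 0],
    [0, 0, 0],
    [0, 0, 0],
    [0, 0, 0],
    [0, 0, 0],
    [0, 0, 0],
    [0, 0, 0],
    [0, 0, 0],
    [0, 0, 0],
    [0, 0, 0],
    [0, 0, 0],
  ],
  gripper=[1, 1, 1, 0.85, 0.7, 0.62, 0.56, 0.5, 0.4, 0.3, 0.3],
)

```text
clock: 20.85
position: [563.9, 14.4, 89.3]
ee_rot: [-0.04, -0.705, 0.706, 0.04]
contact_force: [-0.5, 0.1, 4.1]
gripper_width: 45.9
```

```bash
python3 - <<'E'
from h import *
s=arm.read_state();print(s["clock"],s["position"],yaw(s),s["contact_force"],s["wrist_torque"],s["gripper_width"])
E
```

```text
20.85 [563.91161707  14.37493191  89.29689139] -6.4559777528096305 [-0.48807619  0.06034382  4.06787942] [-0.00795551  0.16756781  0.01796352] 45.88874228656432
```

Gripped at 45.9 mm (cover 47, same reading offset as before). I'll lift slowly at first.

Call:
jog_arm(
  translation=[
    [0, -0.1, 0],
    [0, -0.2, 0],
    [0, -0.35, 0],
    [0, -0.55, 0],
    [0, -0.8, 0],
    [0, -1.1, 0],
    [0, -1.4, 0],
    [0, -1.7, 0],
    [0, -1.9, 0],
    [0, -2.0, 0],
    [0, -2.0, 0],
    [0, -2.0, 0],
    [0, -2.0, 0],
  ],
  rot=[
    [0, 0, 0],
    [0, 0, 0],
    [0, 0, 0],
    [0, 0, 0],
    [0, 0, 0],
    [0, 0, 0],
    [0, 0, 0],
    [0, 0, 0],
    [0, 0, 0],
    [0, 0, 0],
    [0, 0, 0],
    [0, 0, 0],
    [0, 0, 0],
  ],
  gripper=[0.3, 0.3, 0.3, 0.3, 0.3, 0.3, 0.3, 0.3, 0.3, 0.3, 0.3, 0.3, 0.3],
)

```text
clock: 22.15
position: [563.4, 14.4, 188.5]
ee_rot: [-0.039, -0.705, 0.707, 0.04]
contact_force: [-0.3, 0.7, -0.3]
gripper_width: 45.5
```

```bash
python3 - <<'E'
from h import *
s=arm.read_state();print(s["clock"],s["position"],yaw(s),s["contact_force"],s["gripper_width"])
im,T=cam("scene");f=im["frame"]
g=w2px(im,T,[563,15,110])[0].astype(int);x0,y0=g-[50,50];im["frame"]=f[y0:y0+110,x0:x0+110]
save(im,"s9.png",None,4)
im,T=cam("wrist");save(im,"w10.png")
a=cv2.resize(cv2.imread("pics/s9.png"),(400,400));b=cv2.resize(cv2.imread("pics/w10.png")[60:],(400,257));c=np.zeros((400,800,3),np.uint8);c[:,:400]=a;c[:257,400:]=b;cv2.imwrite("pics/fin.png",c)
E
```

```text
22.15 [563.41166721  14.41431053 188.47192569] -6.465410415229968 [-0.29640626  0.71579049 -0.30700994] 45.539759537164365
```

View pics/fin.png

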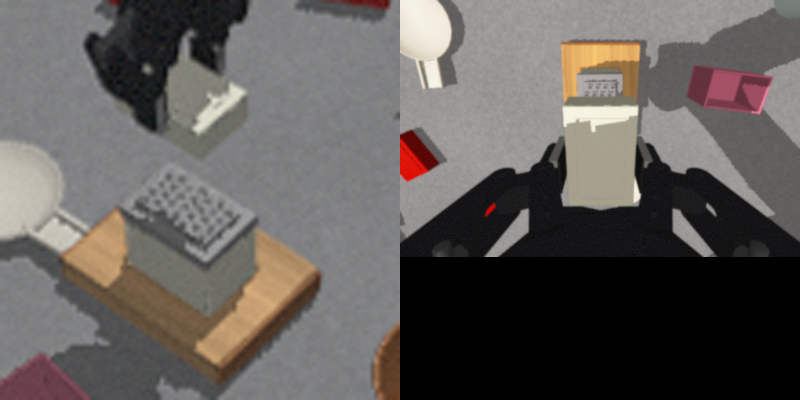

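The left half shows the grating lid seated flat on the box in the stand at (190,215), with the cover held above it at (205,105). It was raised 99 mm and the arm is still.

```bash
python3 -c "
from h import *
print(job_done())"
```

```text
the job is handed in; nothing more can be done
None
```

The grater is assembled and the job is handed in at about 22 s of the 69 s. The box is in the stand's recess, the lid is home in the box, and the gripper holds the cover over it. `job_done()` gives no verdict, so success is judged only from my own checks.

- **Box:** I picked the white one, not the pink or turquoise. It first caught on the recess's far bevel, with about 39 N up and 22 N sideways. I shifted it a few millimetres toward the robot and it dropped in with a purely vertical force.
- **Lid:** I lifted it by its band with the cover on and lowered it into the mouth of the box. It stopped hard within 0.2 mm of the expected height, pressed with about 17 N. The picture after release showed cover, band and box stacked straight.
- **Cover:** It came off alone and is held about 99 mm above where it sat, with the finger reading at 45.5 mm. The last scene picture shows the lid still flat on the box, the box in the stand, and the cover clear above.

**Disagreements:**
- My picture fits of box and cover differed from the arm readings by up to about 2 mm and 1.3°.
- My first estimate of the recess was 2–3 mm too far along x.
- I did not re-measure the bystanders at the end. No contact with them was noticed.

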